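Fetch the brewing timer from the blocked drawer

ROBOT

A 6-joint arm with a two-finger parallel gripper is mounted at the origin on a cart in front of the work surface, level with it; the furniture and walls round the work are solid. World frame = base frame: x ahead of the robot, y to its left, z up, the work surface at z = 0. Lengths are in mm, angles in rad, forces in N, time in s.
With the tool pointing down it reaches from about 400 to 925 mm from the base axis. Payload 12.5 kg.
Tool frame: the origin (TCP) lies on the mounting face of the last link; the fingertips stand 190 mm ahead of it and the grasp point (between the pads) lies 171 mm ahead of it; z points along the fingers, y is the line along which they close (so a half turn about z gives the same grasp; the last joint's range is limited). The gripper opens to 95 mm and grips with 3 to 60 N. Pads are 20 mm wide; open, the fingers measure 119 mm over their backs; the gripper's body (75 mm by 180 mm) begins 59 mm behind the grasp point.
Start: joints at [1.091, 0.491, 1.559, -0, 1.092, -0.106], TCP at [228.199, 581.851, 404.761] pointing down, gripper open.
Joint ranges: [-3.1, 3.1], [-0.84, 2.19], [0.05, 2.79], [-1.13, 4.28], [0.06, 2.93], [-2.69, 2.69]. Speed limits (rad/s): [2.22, 2.22, 2.79, 3.14, 3.14, 3.14].

INTERFACE

Orientations are given as [roll, pitch, yaw] about the fixed x, y, z axes, in that order (R = Rz(yaw) Ry(pitch) Rx(roll)).
In Python, from cell import * gives the robot as it stands.
- The arm moves only by the tool arm_command, never from a script. Its argument "rows" is a list that holds one entry, the list of rows, each a list of 7 numbers: the shift along the tool's x, y, z normalised to -1 to 1, where 1 is 0.15 m, then the turn, a rotation vector about the tool's x, y, z normalised to -1 to 1, where 1 is 360 degrees, then the opening, from -1 (shut) to 1 (fully open). A call has 1 to 10 rows; each row is the pose to reach, as a shift and turn from the pose commanded when the call began, along the tool's axes at that moment, turning the shorter way round; what a row does not reach only later rows make up. A row lasts 1/12 s, in which the tool goes at most 41.7 mm and 7.16 degrees, less where a joint would pass 70% of its speed; a pose out of reach is approached as far as the arm can. A call with a number of a shift or a turn outside -1 to 1 is refused whole. A call with a gripper value outside its range is refused whole. The fingers move at their own pace and stop on an object; the grip force is fixed at half the most. Time passes only in rows, so rows that repeat a pose let the fingers close. It gives the time, the measured TCP pose, the force, the opening and the grip force at its end, in the units of the state.
- state(): the state, without advancing time (a new reading comes with each control period).
- read_camera(name): name is "scene" or "side" or "wrist"; returns (picture, depth): 480x640x3 uint8, red, green, blue; 480x640 float32, mm along the optical axis (not along the pixel's ray), 0 where there is no reading.
- get_calibration(name): a dict with "camera_matrix" (3x3 intrinsics, pixels), "D" ([k1, k2, p1, p2, k3] as OpenCV has them; the pictures are not rectified), "position" and "orientation" of the camera in the world; the wrist camera has in their place "hand_eye" (4x4, takes a point from camera to tool coordinates, whose origin is the TCP and whose axes are the flange's). Camera axes: x right, y up, looking along -z (the intrinsics and any distortion apply to the point x, -y, -z); pixel columns grow to the right and rows downward; lengths in mm; the calibration is good to about 2 mm. A picture is of the moment at which its call begins: read the wrist's pose just before it. get_calibration takes no time and is no camera call.
- job_done(): hands the job in; it is judged then, once.
The state is a dict: "t": time; "joints": joint angles; "qvel": joint speeds; "tau": joint torques, N m; "eef_pos": TCP position; "tcp_rot": TCP orientation; "ft_force": force on the tool from outside, world axes, zero at the start; "moment": the same for the moment, N m; "opening": opening from 0.0 (shut) to 1.0 (fully open); "grip_force": force on a finger pad.
Only numpy, scipy, OpenCV 4.12 (cv2) and the standard library are available. Lean on these libraries where they do the work, as an engineer would, in place of code of your own. Each camera call takes 0.05 s, during which the arm holds its last target. There are 200 camera calls.

TASK

The egg timer for the tea is in the wire drawer, but the pepper mill, the salt shaker and the spice jar stand in the drawer's way: stand all three on the chopping board, open the drawer, take the timer out and stand it on the tea tray beside the mug. Then shut the drawer fully and put the mill, the shaker and the jar each back upright on its own spot, where it stood at the start. Leave the mug where it is and the tin standing in the drawer.

Things in the scene. Friction and masses are not known exactly. Their poses are not given: they have to be found in the camera images.
- pepper_mill: turned wooden pepper mill, 170 mm tall; foot 58 mm across, round head 50 mm across from 125 to 158 mm up (grip e.g. 140 mm up). Origin: centre of the underside, z up. Stands with the shaker and the jar in a row in front of the drawer, in any order, 80 mm apart along the drawer front, centres about 77 mm in front of the handle bar
- salt_shaker: clear salt shaker with a grey domed cap, 90 mm tall, body 44 mm across narrowing to 34 mm at the cap; grip 60 mm up. Origin: centre of the underside, z up. One of the row in front of the drawer
- spice_jar: round spice jar with a black cap and dark label, 105 mm tall, 41 mm across all the way; grip 85 mm up. Origin: centre of the underside, z up. One of the row in front of the drawer
- egg_timer: wind-up egg timer, a squat dome 62 mm across and 54 mm tall, white lower half and red upper half (here one rigid piece; grip the upper half, 60 mm across, 23 to 54 mm up). Origin: centre of the underside, z up. Stands in the drawer, left or right of the tin, about 70 mm behind the wire front, seen through the top wires; drawer floor 16 mm above the worktop
- tin: low food tin, 75 mm across, 58 mm tall, standing in the drawer about 104 mm beside the timer; it stays in the drawer. Origin: centre of the underside, z up
- drawer (a joint): how far the drawer is pulled out, in m: 0 shut (start), 0.14 fully open; slides toward the robot, about 1.2 N friction, stays where left. Flat floor, wire rim up to 36 mm, wire front 226 mm wide and up to 84 mm above the worktop, flush with its unit when shut. The unit is a fixed dark wire frame, 220 mm deep, 230 wide, 92 high, closed on top by wires 22 mm apart
- drawer_handle (a point): middle of the drawer's handle, a round steel bar 11 mm thick and 100 mm long, 72 mm above the worktop, 46 mm in front of the wire front (40 mm free between); grip it from above with a finger on each side. Moves with the drawer. Axes: -x is the way the drawer opens, y lies along the bar, z up
- board: light wooden chopping board, 170 mm (its x) by 220 mm (its y), 18 mm thick, lying on the worktop, fixed; to the left or to the right of the drawer. Origin: centre of the underside, z up. Room for three things in a row along its y, 75 mm apart. A microwave 270 mm tall stands behind the left-hand place and left of the drawer unit: over the left-hand place keep the tool at x below 0.54 m
- tray: dark wooden tea tray, outside 170 mm (its x) by 220 mm (its y), rim 7 mm thick and 26 mm high, handle bows up to 47 mm high at y = +-106 mm, floor 7 mm above the worktop, fixed; on the other side of the drawer from the board. Origin: centre of the underside, z up. The mug stands in its +y half (left, seen from the robot); the -y half is free for the timer
- mug: cream mug, 94 mm tall, body 82 mm across, standing in the +y half of the tray with its handle toward the robot; leave it alone. Origin: on the underside, 17 mm from the body's axis toward the handle; the handle's outer edge lies 58 mm along its -y axis, z up
Things that resemble listed ones, but are neither listed nor needed, are in the scene too. Leave any purple look-alike of the pepper_mill alone.

How it is judged:
By the outcome, as a careful person would: the job done as asked, in the order asked, and still so for the second after the job is handed in, with the robot touching nothing.
It also fails if it takes over 141 s, if anything falls off the work surface, if the arm or the gripper's body presses on something with over 40 N, if the wrist force passes 120 N, or if a joint passes its speed limit or range.

## Working session

There is one attempt and no reset: what is moved stays moved. The work goes in short steps, Python scripts to look and compute and a tool call to move; the robot and the scene stay as the last step left them, time stands still between calls to the robot, and variables do not carry over. Pictures are saved under pics/ and viewed, at most 14 in all, crops included, and the job is handed in when it is done.

Besides the shell and the picture viewer there is one more tool, called by a JSON object that holds its "api" and its "payload", one argument or row to a line. arm_command: Moves the arm, as the interface text tells. Its arguments: {"type":"object","properties":{"rows":{"type":"array","items":{"type":"array","items":{"type":"array","items":{"type":"number","minimum":-1,"maximum":1}}}}},"required":["rows"]}

```bash
mkdir -p pics; ls
cat > h.py <<'E'
from cell import *
import numpy as np, cv2
from scipy.spatial.transform import Rotation as R
def camT(name, st=None):
    c=get_calibration(name)
    if "hand_eye" in c:
        st=st or state(); T=np.eye(4); T[:3,:3]=R.from_euler('xyz',st["tcp_rot"]).as_matrix(); T[:3,3]=st["eef_pos"]
        T=T@np.array(c["hand_eye"])
    else:
        T=np.eye(4); o=np.array(c["orientation"]); T[:3,:3]=o if o.shape==(3,3) else R.from_euler('xyz',o).as_matrix(); T[:3,3]=c["position"]
    return np.array(c["camera_matrix"]),np.array(c["D"],float),T
def rays(cam,uv):
    K,D,T=cam
    p=cv2.undistortPoints(np.array(uv,float).reshape(-1,1,2),K,D)[:,0]
    d=np.c_[p[:,0],-p[:,1],-np.ones(len(p))]
    return T[:3,3],d@T[:3,:3].T
def onplane(cam,uv,z):
    o,d=rays(cam,uv); return o+d*((z-o[2])/d[:,2])[:,None]
def points(cam,uv,depth):
    o,d=rays(cam,uv); return o+d*np.array(depth)[:,None]
def proj(cam,P):
    K,D,T=cam; p=(np.atleast_2d(P)-T[:3,3])@T[:3,:3]; p=p*[1,-1,-1]
    return cv2.projectPoints(p,np.zeros(3),np.zeros(3),K,D)[0][:,0]
E
python3 - <<'E'
from h import *
s=state(); print(s)
for n in("scene","side","wrist"):
    print(n,get_calibration(n))
    im,d=read_camera(n); cv2.imwrite(f"pics/{n}0.png",im[:,:,::-1]); np.save(n+"0.npy",d); print((d>0).mean())
E
```

```text
pics
{'t': 0.0, 'joints': array([ 1.09139528e+00,  4.91592598e-01,  1.55947694e+00,  2.41345255e-05,
        1.09166772e+00, -1.05625901e-01]), 'qvel': array([ 6.88487473e-05, -3.18807617e-04, -2.25345565e-03,  3.75083755e-04,
       -3.23962291e-04, -4.96674421e-04]), 'tau': array([ 1.60283664e-03, -6.12644792e+01, -2.58186489e+01,  6.92160660e-02,
        4.81308752e-02, -7.58334886e-05]), 'eef_pos': array([228.185326  , 581.82182892, 404.13162552]), 'tcp_rot': array([-3.14045668e+00, -1.41960304e-04,  2.76780629e+00]), 'ft_force': array([-0.454357  ,  0.09180547, -0.97152957]), 'moment': array([-0.05564528,  0.00399012,  0.00434809]), 'grip_force': 0.0, 'opening': 1.0013942397758138}
scene {'camera_matrix': array([[493.65800811,   0.        , 325.63225851],
       [  0.        , 493.65800811, 243.29995727],
       [  0.        ,   0.        ,   1.        ]]), 'D': array([-0.13022764,  0.        ,  0.        ,  0.        ,  0.        ]), 'position': array([ -96.74343828, -643.53732966,  980.49960427]), 'orientation': array([ 0.81252767, -0.01045996, -0.78407999])}
0.995244140625
si
[... 328 characters left out ...]
ation': array([ 0.52140697,  0.00902414, -1.13532977])}
0.9960514322916667
wrist {'camera_matrix': array([[394.8880826 ,   0.        , 324.68208145],
       [  0.        , 394.8880826 , 235.39101817],
       [  0.        ,   0.        ,   1.        ]]), 'D': array([0.03053647, 0.        , 0.        , 0.        , 0.        ]), 'hand_eye': array([[ 9.07393357e-04,  9.65920184e-01,  2.58838510e-01,
         7.34155692e+01],
       [ 9.99999588e-01, -8.69330035e-04, -2.61512694e-04,
         1.89644990e-01],
       [-2.75842981e-05,  2.58838641e-01, -9.65920575e-01,
         1.83787478e+01],
       [ 0.00000000e+00,  0.00000000e+00,  0.00000000e+00,
         1.00000000e+00]])}
0.9959993489583333
```

View pics/scene0.png

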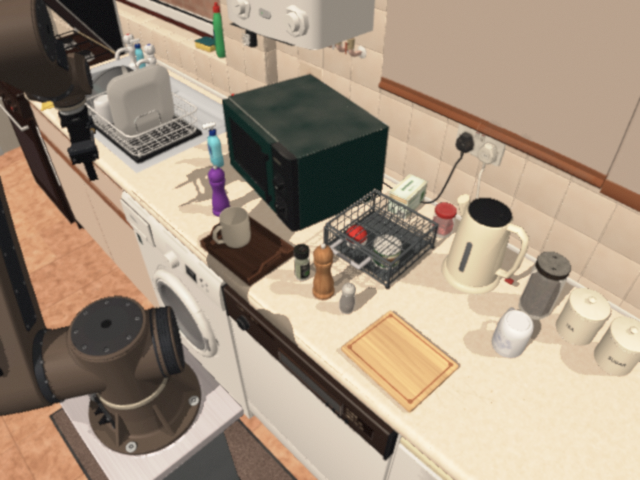

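View pics/side0.png

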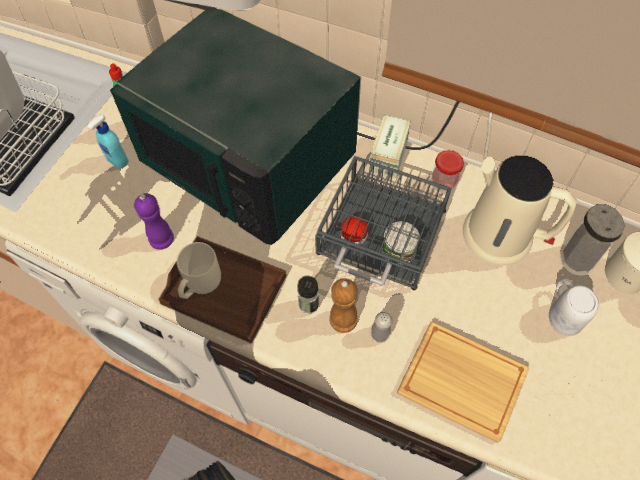

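The side picture shows, left to right in front of the drawer, the jar (308,293), the brown mill (344,305) and the shaker (382,326). The timer's red dome is at (354,229), with the tin at (402,238). The board is on the right (465,380); the tray (222,285) and mug (198,268) are on the left.

Possible mix-ups:
- Mill: the purple look-alike at (153,220). I choose the brown one at (344,305).
- Timer: the red jar lid at (449,162), behind the drawer. I choose the red dome inside the drawer at (354,229).
- Shaker: the tall grey-capped jar at (590,240). I choose the small one at (382,326).
- Jar: only (308,293) fits.

```bash
cat >> h.py <<'E'
def cloud(name,box,im=None,d=None,cam=None):
    cam=cam or camT(name)
    if d is None: im,d=read_camera(name)
    u0,v0,u1,v1=box; v,u=np.mgrid[v0:v1,u0:u1]; uv=np.c_[u.ravel(),v.ravel()]
    dd=d[v0:v1,u0:u1].ravel(); m=dd>0
    return points(cam,uv[m],dd[m]),im[v0:v1,u0:u1].reshape(-1,3)[m],uv[m]
def circ(P):
    A=np.c_[2*P,np.ones(len(P))]; s=np.linalg.lstsq(A,(P**2).sum(1),rcond=None)[0]
    return s[0],s[1],np.sqrt(s[2]+s[0]**2+s[1]**2)
E
python3 - <<'E'
from h import *
for n,boxes in dict(side=dict(jar=(292,270,322,318),mill=(326,275,362,336),shak=(370,308,395,345)),scene=dict(jar=(290,242,311,282),mill=(310,245,336,302),shak=(338,282,357,314))).items():
    im=cv2.imread(f"pics/{n}0.png")[:,:,::-1]; d=np.load(n+"0.npy")
    for k,b in boxes.items():
        P,c,_=cloud(n,b,im,d); P=P[P[:,2]>12]
        print(n,k,"ztop",np.percentile(P[:,2],99))
        for lo,hi in ((20,55),(60,80),(85,100),(130,155)):
            Q=P[(P[:,2]>lo)&(P[:,2]<hi)]
            if len(Q)>30: print("  ",lo,len(Q),np.round(circ(Q[:,:2]),1),Q.min(0).round(),Q.max(0).round())
    hsv=cv2.cvtColor(im.copy(),cv2.COLOR_RGB2HSV)
    cam=camT(n)
    def blob(m,box):
        M=np.zeros(m.shape,np.uint8);u0,v0,u1,v1=box; M[v0:v1,u0:u1]=m[v0:v1,u0:u1]*255
        return max(cv2.findContours(M,0,2)[0],key=cv2.contourArea)
    b=(395,315,535,445) if n=="side" else (335,305,465,410)
    P,c,uv=cloud(n,b,im,d); m=np.zeros(d.shape,bool); g=(P[:,2]>11)&(P[:,2]<26); m[uv[g,1],uv[g,0]]=1
    q=cv2.minAreaRect(onplane(cam,blob(m,b)[:,0],18)[:,:2].astype(np.float32)); print(n,"board",q)
    b=(150,230,295,345) if n=="side" else (190,205,300,285)
    P,c,uv=cloud(n,b,im,d); g=(P[:,2]>20)&(P[:,2]<30); print("tray rim",cv2.minAreaRect(P[g][:,:2].astype(np.float32)),P[g].min(0),P[g].max(0))
    g=(P[:,2]>75)&(P[:,2]<110); print("mug",np.round(circ(P[g][:,:2]),1),P[g].max(0))
    red=((hsv[...,0]<8)|(hsv[...,0]>172))&(hsv[...,1]>150)&(hsv[...,2]>90)
    b=(335,205,375,250) if n=="side" else (340,220,372,250)
    P,c,uv=cloud(n,b,im,d); g=red[uv[:,1],uv[:,0]]&(P[:,2]<80)&(P[:,2]>30); print("timer",g.sum(),P[g].min(0),P[g].max(0),P[g].mean(0))
    b=(310,235,440,295) if n=="side" else (320,225,385,275)
    P,c,uv=cloud(n,b,im,d);g=(P[:,2]>62)&(P[:,2]<82)&(c.min(1)>120); print("handle?",g.sum(),P[g].min(0),P[g].max(0),np.median(P[g],0))
E
```

```text
side jar ztop 108.65325081894181
   20 136 [507.3  33.7  20.6] [485.  13.  21.] [515.  51.  55.]
   60 95 [506.5  34.   19.7] [485.  13.  61.] [515.  48.  80.]
   85 66 [506.3  34.2  19.7] [485.  14.  85.] [511.  51. 100.]
side mill ztop 168.45644135472926
   20 220 [507.3 -45.   24.8] [480. -71.  21.] [523. -18.  55.]
   60 160 [535.  -36.   44.2] [485. -67.  60.] [584. -22.  80.]
   130 354 [507.6 -43.2  19.9] [483. -67. 131.] [531. -18. 155.]
side shak ztop 91.11081242639378
   20 198 [ 508.2 -127.8   19.1] [ 486. -149.   20.] [ 514. -106.   55.]
   60 93 [ 510.5 -127.7   16.6] [ 493. -145.   60.] [ 526. -112.   80.]
   85 120 [ 509.2 -128.1    9.2] [ 495. -141.   85.] [ 523. -115.   92.]
side board ((484.0073547363281, -317.29083251953125), (219.86734008789062, 172.17518615722656), 86.39495849609375)
tray rim ((460.67938232421875, 235.668212890625), (258.2684631347656, 301.56439208984375), 25.541563034057617) [376.15649521 102.6431847   20.03110266] [641.75628911 417.5421441   29.99568464]
mug [474.8 247.1  49.9] [600.15237273 303.93452927 105.02912508]
timer 438 [665.85478842 -1
[... 950 characters left out ...]
08.5 -128.4    9.7] [ 495. -142.   85.] [ 522. -114.   93.]
scene board ((481.1835021972656, -318.09130859375), (220.70492553710938, 173.2287139892578), 86.57599639892578)
tray rim ((476.09820556640625, 225.3513946533203), (315.2626037597656, 285.0163269042969), 47.326324462890625) [371.92277101  26.49266766  20.01060807] [616.33078848 411.17948949  29.99024767]
mug [485.  163.8 114.5] [613.89202739 305.97354181 109.92046178]
timer 168 [667.17427604 -14.77241594  42.95847153] [714.48889464  36.46279997  71.73292782] [686.98247515   6.17162606  61.94907911]
handle? 313 [ 574.74263524 -104.25488537   64.74294217] [719.6839578   72.893843    81.85616764] [617.70923831 -73.28370672  73.53123474]
```

```bash
python3 -c "
import cv2
im=cv2.imread('pics/side0.png')[140:350,280:460]; cv2.imwrite('pics/crop0.png',cv2.resize(im,None,fx=2.8,fy=2.8,interpolation=2))"
```

```text
(no output)
```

View pics/crop0.png

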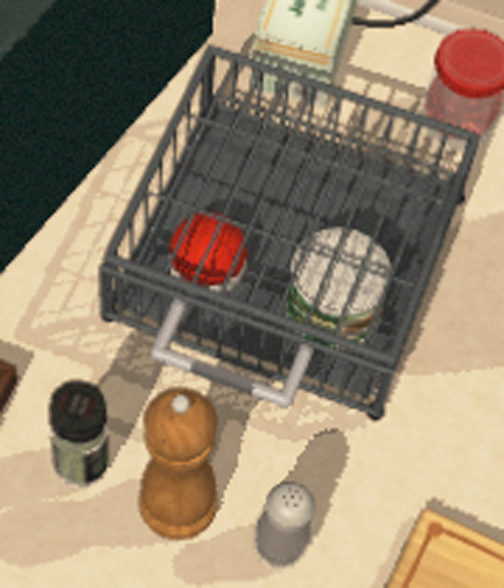

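The crop confirms the brown mill, jar and shaker in the row. The red-domed timer is left of the tin, under the top wires. Next I move the wrist camera over the row for a precise measurement.

{"api": "arm_command", "payload": {
  "rows": [
    [[-0.3, -0.3, 0, 0, 0, 0.06, 1], [-0.6, -0.6, 0, 0, 0, 0.12, 1], [-1, -1, 0, 0, 0, 0.1906, 1], [-1, -1, 0, 0, 0, 0.1906, 1], [-1, -1, 0, 0, 0, 0.1906, 1], [-1, -1, 0, 0, 0, 0.1906, 1], [-1, -1, 0, 0, 0, 0.1906, 1], [-1, -1, 0, 0, 0, 0.1906, 1], [-1, -1, 0, 0, 0, 0.1906, 1], [-1, -1, 0, 0, 0, 0.1906, 1]]
  ]
}}

```text
t: 0.98
eef_pos: [313.2, 387.3, 404.7]
tcp_rot: [-3.141, 0.0, 1.563]
ft_force: [-1.0, 0.5, -0.5]
opening: 1.0
grip_force: 0.0
```

{"api": "arm_command", "payload": {
  "rows": [
    [[-0.96, 0.43, 0, 0, 0, 0, 1], [-0.96, 0.43, 0, 0, 0, 0, 1], [-0.96, 0.43, 0, 0, 0, 0, 1], [-0.96, 0.43, 0, 0, 0, 0, 1]]
  ]
}}

```text
t: 1.32
eef_pos: [377.8, 241.4, 404.7]
tcp_rot: [-3.142, 0.0, 1.571]
ft_force: [0.6, 1.0, 1.3]
opening: 0.999
grip_force: 0.0
```

{"api": "arm_command", "payload": {
  "rows": [
    [[-0.96, 0.43, 0, 0, 0, 0, 1], [-0.96, 0.43, 0, 0, 0, 0, 1], [-0.96, 0.43, 0, 0, 0, 0, 1], [-0.96, 0.43, 0, 0, 0, 0, 1]]
  ]
}}

```text
t: 1.65
eef_pos: [442.5, 96.9, 404.8]
tcp_rot: [3.141, 0.0, 1.57]
ft_force: [0.3, 0.9, -0.5]
opening: 0.998
grip_force: 0.0
```

{"api": "arm_command", "payload": {
  "rows": [
    [[-0.96, 0.43, 0, 0, 0, 0, 1], [-0.96, 0.43, 0, 0, 0, 0, 1], [-0.96, 0.43, 0, 0, 0, 0, 1], [-0.96, 0.43, 0, 0, 0, 0, 1], [-0.96, 0.43, 0, 0, 0, 0, 1], [-0.96, 0.43, 0, 0, 0, 0, 1], [-0.96, 0.43, 0, 0, 0, 0, 1]]
  ]
}}

```text
t: 2.23
eef_pos: [506.0, -44.4, 404.4]
tcp_rot: [-3.141, -0.0, 1.57]
ft_force: [-0.6, -0.2, 1.0]
opening: 1.002
grip_force: 0.0
```

Run:
```python
from h import *
st=state(); im,d=read_camera("wrist"); cv2.imwrite("pics/w1.png",im[:,:,::-1]); np.save("w1.npy",d)
cam=camT("wrist",st); 
for p in [(505,33.8,105),(505,-44.5,170),(508,-127.8,90),(582,-45,72),(686,8,70)]: print(p,proj(cam,np.array(p,float)))
```

```text
(505, 33.8, 105) [[324.43734199 121.83862982]]
(505, -44.5, 170) [[324.39052676 261.2513573 ]]
(508, -127.8, 90) [[328.14639443 325.98122137]]
(582, -45, 72) [[418.97391757 223.25418846]]
(686, 8, 70) [[557.21599743 156.15249068]]
```

View pics/w1.png

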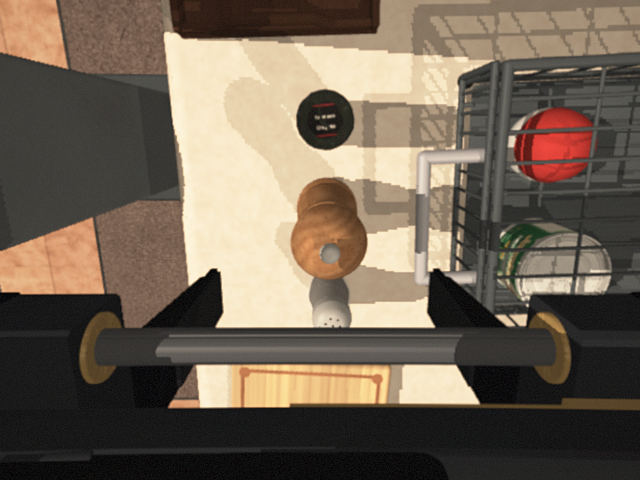

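Wrist view: jar cap (325,120), mill knob (330,254), shaker cap (331,316). The handle bar runs along u≈422, v 155–280. The timer's red half is at (556,145), with the tin next to it.

Run:
```python
from h import *
st=state(); st=dict(eef_pos=[506.0,-44.4,404.4],tcp_rot=[-3.1415,0,1.5705]); cam=camT("wrist",st)
im=cv2.imread("pics/w1.png")[:,:,::-1].copy(); d=np.load("w1.npy"); hsv=cv2.cvtColor(im,cv2.COLOR_RGB2HSV)
def blob(m,box):
    M=np.zeros(m.shape,np.uint8);u0,v0,u1,v1=box; M[v0:v1,u0:u1]=m[v0:v1,u0:u1]*255
    return max(cv2.findContours(M,0,2)[0],key=cv2.contourArea)
c=blob(hsv[...,2]<80,(285,80,365,160)); (q,r)=cv2.minEnclosingCircle(c); print("jar",q,r,onplane(cam,[q],103))
P,cc,uv=cloud("wrist",(280,80,370,170),im,d,cam); g=P[:,2]>95; print("jar d",P[g].mean(0),P[g].min(0),P[g].max(0))
P,cc,uv=cloud("wrist",(280,165,375,285),im,d,cam)
for lo,hi in ((125,158),(135,145),(160,175)):
  g=(P[:,2]>lo)&(P[:,2]<hi); print("mill",lo,g.sum(),np.round(circ(P[g][:,:2]),1),P[g].min(0),P[g].max(0))
P,cc,uv=cloud("wrist",(305,280,355,330),im,d,cam); g=(P[:,2]>78); print("shk",P[g].min(0),P[g].max(0),circ(P[g&(P[:,2]<86)][:,:2]))
P,cc,uv=cloud("wrist",(405,140,482,295),im,d,cam); g=(P[:,2]>62)&(P[:,2]<86)
Q=P[g]; print("handle all",Q.min(0),Q.max(0)); 
b=Q[(Q[:,0]<Q[:,0].min()+15)&(Q[:,1]<Q[:,1].max()-20)&(Q[:,1]>Q[:,1].min()+20)]; print("bar",b.mean(0),b[:,0].min(),b[:,0].max(),"slope",np.polyfit(b[:,1],b[:,0],1))
c=blob((hsv[...,2]>100)&(hsv[...,1]<40),(405,140,434,295)); print("bar rect",cv2.boundingRect(c)); r=cv2.boundingRect(c)
red=((hsv[...,0]<8)|(hsv[...,0]>172))&(hsv[...,1]>150)
P,cc,uv=cloud("wrist",(500,90,620,200),im,d,cam); g=red[uv[:,1],uv[:,0]]&(P[:,2]<76); print("timer",P[g].min(0),P[g].max(0),P[g].mean(0))
A=np.c_[2*P[g],np.ones(g.sum())]; s=np.linalg.lstsq(A,(P[g]**2).sum(1),rcond=None)[0]; print("sphere",s[:3])
P,cc,uv=cloud("wrist",(440,50,640,300),im,d,cam); g=(P[:,2]>86)&(P[:,2]<100)&(P[:,0]<660); print("unit front",P[g].min(0),P[g].max(0))
f=P[g]; f=f[f[:,0]<f[:,0].min()+12]; print(np.polyfit(f[:,1],f[:,0],1))
```

```text
jar (324.5496520996094, 119.20922088623047) 29.50460433959961 [[505.29038241  35.42172998 103.        ]]
jar d [505.27540214  35.17913906 106.75043862] [485.48601595  14.75668804  99.20129715] [524.79067458  55.15339962 109.28747807]
mill 125 3021 [507.7 -40.3  19.6] [483.03952278 -66.13376483 131.92335027] [532.56049871 -16.80048234 157.99753821]
mill 135 476 [507.8 -41.5  24.1] [483.03952278 -66.13376483 135.07586033] [532.56049871 -16.80048234 144.99580739]
mill 160 523 [507.7 -41.7   6.5] [496.03895483 -53.41254238 160.00171557] [520.51385046 -29.08367504 173.04716179]
shk [ 494.7127751  -132.36420938   78.12255567] [527.99350211 -13.10970969 308.525225  ] (np.float64(511.18686807479486), np.float64(-126.09580602661208), np.float64(15.174818096515521))
handle all [ 576.21273479 -106.81015598   62.02250269] [633.33959933  14.83564478  85.99691866]
bar [582.81272867 -44.71538912  78.03586036] 576.9372399845412 590.9760694694543 slope [-3.79764673e-02  5.81114596e+02]
bar rect (415, 151, 19, 134)
timer [664.58227018 -18.88221404  16.52091028] [740.41840968  44.69433705  73.97295461] [686.30389122  16.20952052  62.47437325]
sphere [696.42114382  14.96367748  40.60237579]
unit front [ 622.62803755 -104.10577324   86.00002501] [659.99878523  75.66228052  95.96933919]
[-2.00194013e-02  6.31367369e+02]
```

{"api": "arm_command", "payload": {
  "rows": [
    [[0, 0.01, 0.25, 0, 0, 0, 1], [0, 0.01, 0.5, 0, 0, 0, 1], [0, 0.01, 0.62, 0, 0, 0, 1], [0, 0.01, 0.62, 0, 0, 0, 1], [0, 0.01, 0.62, 0, 0, 0, -1], [0, 0.01, 0.62, 0, 0, 0, -1], [0, 0.01, 0.62, 0, 0, 0, -1], [0, 0.01, 0.62, 0, 0, 0, -1], [0, 0.01, 0.62, 0, 0, 0, -1], [0, 0.01, 0.62, 0, 0, 0, -1]]
  ]
}}

```text
t: 3.12
eef_pos: [507.8, -44.7, 312.4]
tcp_rot: [3.14, 0.0, 1.57]
ft_force: [-0.2, -1.0, 0.1]
opening: 0.636
grip_force: 0.0
```

{"api": "arm_command", "payload": {
  "rows": [
    [[0, 0, 0, 0, 0, 0, -1], [0, 0, 0, 0, 0, 0, -1], [0, 0, 0, 0, 0, 0, -1], [0, 0, 0, 0, 0, 0, -1]]
  ]
}}

```text
t: 3.45
eef_pos: [508.0, -44.7, 311.9]
tcp_rot: [3.141, 0.0, 1.57]
ft_force: [0.9, 0.5, 2.8]
opening: 0.494
grip_force: 30.0
```

{"api": "arm_command", "payload": {
  "rows": [
    [[0, 0, -0.15, 0, 0, 0, -1], [0, 0, -0.4, 0, 0, 0, -1], [0, 0, -0.7, 0, 0, 0, -1], [0, 0, -0.7, 0, 0, 0, -1]]
  ]
}}

```text
t: 3.78
eef_pos: [508.2, -44.7, 422.6]
tcp_rot: [3.134, 0.002, 1.57]
ft_force: [-0.2, -0.1, -1.3]
opening: 0.493
grip_force: 30.0
```

{"api": "arm_command", "payload": {
  "rows": [
    [[-0.12, -0.01, 0, 0, 0, 0, -1], [-0.32, -0.03, 0, 0, 0, 0, -1], [-0.55, -0.04, 0, 0, 0, 0, -1], [-0.77, -0.06, 0, 0, 0, 0, -1]]
  ]
}}

```text
t: 4.12
eef_pos: [498.5, -161.3, 416.3]
tcp_rot: [-3.141, -0.0, 1.571]
ft_force: [0.7, 0.3, -2.0]
opening: 0.497
grip_force: 30.0
```

{"api": "arm_command", "payload": {
  "rows": [
    [[-0.22, -0.02, 0, 0, 0, 0, -1], [-0.45, -0.04, 0, 0, 0, 0, -1], [-0.66, -0.05, 0, 0, 0, 0, -1], [-0.85, -0.07, 0, 0, 0, 0, -1]]
  ]
}}

```text
t: 4.45
eef_pos: [487.7, -289.6, 415.9]
tcp_rot: [-3.141, -0.001, 1.57]
ft_force: [0.2, 0.6, -2.1]
opening: 0.499
grip_force: 30.0
```

{"api": "arm_command", "payload": {
  "rows": [
    [[-0.2, -0.02, 0, 0, 0, 0, -1], [-0.4, -0.04, 0, 0, 0, 0, -1], [-0.6, -0.06, 0, 0, 0, 0, -1], [-0.7, -0.07, 0.1, 0, 0, 0, -1], [-0.7, -0.07, 0.3, 0, 0, 0, -1], [-0.7, -0.07, 0.5, 0, 0, 0, -1], [-0.7, -0.07, 0.55, 0, 0, 0, -1], [-0.7, -0.07, 0.57, 0, 0, 0, -1], [-0.7, -0.07, 0.57, 0, 0, 0, -1]]
  ]
}}

```text
t: 5.2
eef_pos: [477.7, -392.6, 330.8]
tcp_rot: [-3.141, -0.001, 1.57]
ft_force: [0.2, -0.4, -2.3]
opening: 0.5
grip_force: 30.0
```

{"api": "arm_command", "payload": {
  "rows": [
    [[0, 0, 0.004, 0, 0, 0, 0.5], [0, 0, 0.004, 0, 0, 0, 0.5], [0, 0, 0.004, 0, 0, 0, 0.5], [0, 0, 0.004, 0, 0, 0, 0.5], [0, 0, 0.004, 0, 0, 0, 0.5]]
  ]
}}

```text
t: 5.62
eef_pos: [477.7, -392.6, 331.1]
tcp_rot: [3.141, 0.001, 1.57]
ft_force: [0.3, 0.8, -0.3]
opening: 0.742
grip_force: 0.0
```

{"api": "arm_command", "payload": {
  "rows": [
    [[0, 0, -0.1, 0, 0, 0, 0.5], [0, 0, -0.3, 0, 0, 0, 0.5], [0, 0, -0.5, 0, 0, 0, 0.5], [0.2, 0.02, -0.5, 0, 0, 0, 0.5], [0.45, 0.05, -0.5, 0, 0, 0, 0.5], [0.7, 0.08, -0.5, 0, 0, 0, 0.5], [0.89, 0.11, -0.5, 0, 0, 0, 0.5]]
  ]
}}

```text
t: 6.2
eef_pos: [493.8, -256.9, 406.0]
tcp_rot: [3.141, -0.0, 1.57]
ft_force: [0.7, 0.3, -0.3]
opening: 0.75
grip_force: 0.0
```

{"api": "arm_command", "payload": {
  "rows": [
    [[0.25, 0.03, 0, 0, 0, 0, 0.5], [0.5, 0.06, 0, 0, 0, 0, 0.5], [0.75, 0.09, 0.1, 0, 0, 0, 0.5], [0.885, 0.11, 0.3, 0, 0, 0, 0.5], [0.885, 0.11, 0.5, 0, 0, 0, 0.5], [0.885, 0.11, 0.6, 0, 0, 0, 0.5], [0.885, 0.11, 0.6, 0, 0, 0, 0.5]]
  ]
}}

```text
t: 6.78
eef_pos: [510.4, -125.7, 313.1]
tcp_rot: [-3.137, -0.002, 1.571]
ft_force: [-1.2, 0.1, -0.0]
opening: 0.75
grip_force: 0.0
```

{"api": "arm_command", "payload": {
  "rows": [
    [[-0.005, 0, 0.2, 0, 0, 0, 0.5], [-0.005, 0, 0.45, 0, 0, 0, 0.5], [-0.005, 0, 0.56, 0, 0, 0, 0.3], [-0.005, 0, 0.56, 0, 0, 0, -1], [-0.005, 0, 0.56, 0, 0, 0, -1], [-0.005, 0, 0.56, 0, 0, 0, -1], [-0.005, 0, 0.56, 0, 0, 0, -1], [-0.005, 0, 0.56, 0, 0, 0, -1], [-0.005, 0, 0.56, 0, 0, 0, -1], [-0.005, 0, 0.56, 0, 0, 0, -1]]
  ]
}}

```text
t: 7.62
eef_pos: [511.0, -127.3, 233.0]
tcp_rot: [3.139, 0.001, 1.57]
ft_force: [-0.8, 0.0, 8.2]
opening: 0.392
grip_force: 29.3
```

{"api": "arm_command", "payload": {
  "rows": [
    [[0, 0, 0, 0, 0, 0, -1], [0, 0, 0, 0, 0, 0, -1]]
  ]
}}

```text
t: 7.78
eef_pos: [511.0, -127.2, 233.0]
tcp_rot: [3.139, 0.001, 1.57]
ft_force: [-1.0, 0.1, 9.1]
opening: 0.388
grip_force: 29.3
```

{"api": "arm_command", "payload": {
  "rows": [
    [[0, 0, -0.1, 0, 0, 0, -1], [0, 0, -0.25, 0, 0, 0, -1], [-0.1, -0.02, -0.35, 0, 0, 0, -1], [-0.3, -0.05, -0.35, 0, 0, 0, -1], [-0.5, -0.08, -0.35, 0, 0, 0, -1], [-0.7, -0.1, -0.35, 0, 0, 0, -1]]
  ]
}}

```text
t: 8.28
eef_pos: [495.3, -233.1, 285.2]
tcp_rot: [3.14, 0.001, 1.571]
ft_force: [0.7, -0.9, -1.8]
opening: 0.388
grip_force: 28.7
```

{"api": "arm_command", "payload": {
  "rows": [
    [[-0.2, -0.03, 0, 0, 0, 0, -1], [-0.4, -0.06, 0, 0, 0, 0, -1], [-0.57, -0.09, 0, 0, 0, 0, -1], [-0.57, -0.09, 0.1, 0, 0, 0, -1], [-0.57, -0.09, 0.2, 0, 0, 0, -1], [-0.57, -0.09, 0.22, 0, 0, 0, -1], [-0.57, -0.09, 0.22, 0, 0, 0, -1]]
  ]
}}

```text
t: 8.87
eef_pos: [482.0, -317.8, 251.4]
tcp_rot: [-3.141, -0.0, 1.57]
ft_force: [0.6, 0.1, -1.4]
opening: 0.391
grip_force: 29.2
```

{"api": "arm_command", "payload": {
  "rows": [
    [[0, 0, 0, 0, 0, 0, 0.4], [0, 0, 0, 0, 0, 0, 0.4], [0, 0, 0, 0, 0, 0, 0.4], [0, 0, 0, 0, 0, 0, 0.4], [0, 0, 0, 0, 0, 0, 0.4], [0, 0, -0.1, 0, 0, 0, 0.4], [0, 0, -0.3, 0, 0, 0, 0.4], [0.05, 0, -0.45, 0, 0, 0, 0.4], [0.25, 0, -0.45, 0, 0, 0, 0.4]]
  ]
}}

```text
t: 9.62
eef_pos: [482.8, -282.5, 322.5]
tcp_rot: [3.136, 0.005, 1.568]
ft_force: [1.3, -0.2, 0.4]
opening: 0.697
grip_force: 0.0
```

{"api": "arm_command", "payload": {
  "rows": [
    [[0.25, 0.03, 0, 0, 0, 0, 0.4], [0.5, 0.05, 0, 0, 0, 0, 0.4], [0.75, 0.07, 0, 0, 0, 0, 0.4], [1, 0.08, 0, 0, 0, 0, 0.4]]
  ]
}}

```text
t: 9.95
eef_pos: [494.2, -128.5, 318.8]
tcp_rot: [3.141, 0.0, 1.57]
ft_force: [0.6, -0.7, -0.1]
opening: 0.701
grip_force: 0.0
```

{"api": "arm_command", "payload": {
  "rows": [
    [[0.25, 0.02, 0, 0, 0, 0, 0.4], [0.5, 0.04, 0, 0, 0, 0, 0.4], [0.75, 0.06, 0, 0, 0, 0, 0.4], [0.95, 0.07, 0, 0, 0, 0, 0.4], [1, 0.07, 0, 0, 0, 0, 0.4], [1, 0.07, 0, 0, 0, 0, 0.4]]
  ]
}}

```text
t: 10.45
eef_pos: [504.7, 21.6, 318.7]
tcp_rot: [3.141, -0.0, 1.573]
ft_force: [-0.1, -0.2, -0.6]
opening: 0.7
grip_force: 0.0
```

{"api": "arm_command", "payload": {
  "rows": [
    [[0.09, 0.004, 0.1, 0, 0, 0, 0.4], [0.09, 0.004, 0.3, 0, 0, 0, 0.4], [0.09, 0.004, 0.415, 0, 0, 0, 0.4], [0.09, 0.004, 0.415, 0, 0, 0, -1], [0.09, 0.004, 0.415, 0, 0, 0, -1], [0.09, 0.004, 0.415, 0, 0, 0, -1], [0.09, 0.004, 0.415, 0, 0, 0, -1], [0.09, 0.004, 0.415, 0, 0, 0, -1], [0.09, 0.004, 0.415, 0, 0, 0, -1], [0.09, 0.004, 0.415, 0, 0, 0, -1]]
  ]
}}

```text
t: 11.28
eef_pos: [505.7, 33.1, 257.4]
tcp_rot: [3.14, 0.0, 1.57]
ft_force: [-0.8, -2.3, 7.4]
opening: 0.425
grip_force: 30.0
```

{"api": "arm_command", "payload": {
  "rows": [
    [[0, 0, -0.1, 0, 0, 0, -1], [0, 0, -0.25, 0, 0, 0, -1], [-0.1, 0, -0.35, 0, 0, 0, -1], [-0.3, -0.02, -0.35, 0, 0, 0, -1], [-0.55, -0.04, -0.35, 0, 0, 0, -1], [-0.8, -0.05, -0.35, 0, 0, 0, -1]]
  ]
}}

```text
t: 11.78
eef_pos: [497.4, -87.5, 309.7]
tcp_rot: [3.14, 0.0, 1.572]
ft_force: [1.4, 0.5, -0.7]
opening: 0.423
grip_force: 30.0
```

{"api": "arm_command", "payload": {
  "rows": [
    [[-0.25, -0.02, 0, 0, 0, 0, -1], [-0.5, -0.04, 0, 0, 0, 0, -1], [-0.75, -0.06, 0, 0, 0, 0, -1], [-0.95, -0.07, 0, 0, 0, 0, -1], [-1, -0.07, 0, 0, 0, 0, -1]]
  ]
}}

```text
t: 12.2
eef_pos: [486.8, -240.5, 309.2]
tcp_rot: [3.14, 0.001, 1.567]
ft_force: [-0.3, -0.2, -1.4]
opening: 0.424
grip_force: 30.0
```

{"api": "arm_command", "payload": {
  "rows": [
    [[-0.05, 0, 0.1, 0, 0, 0, -1], [-0.05, 0, 0.2, 0, 0, 0, -1], [-0.05, 0, 0.22, 0, 0, 0, -1], [-0.05, 0, 0.22, 0, 0, 0, -1]]
  ]
}}

```text
t: 12.53
eef_pos: [487.2, -243.9, 275.8]
tcp_rot: [-3.141, -0.0, 1.57]
ft_force: [-0.7, -0.0, -1.3]
opening: 0.426
grip_force: 30.0
```

{"api": "arm_command", "payload": {
  "rows": [
    [[0, 0, 0, 0, 0, 0, 0.4], [0, 0, 0, 0, 0, 0, 0.4], [0, 0, 0, 0, 0, 0, 0.4], [0, 0, 0, 0, 0, 0, 0.4], [0, 0, 0, 0, 0, 0, 0.4], [0, 0, -0.1, 0, 0, 0, 0.4], [0, 0, -0.3, 0, 0, 0, 0.4], [0, 0, -0.4, 0, 0, 0, 0.4]]
  ]
}}

```text
t: 13.2
eef_pos: [487.5, -244.2, 338.0]
tcp_rot: [3.14, 0.001, 1.57]
ft_force: [0.5, -0.6, 0.3]
opening: 0.7
grip_force: 0.0
```

{"api": "arm_command", "payload": {
  "rows": [
    [[0.2, 0.08, 0, 0, 0, 0, -0.35], [0.42, 0.2, 0, 0, 0, 0, -0.35], [0.66, 0.32, 0, 0, 0, -0.005, -0.35], [0.66, 0.32, 0, 0, 0, -0.005, -0.35]]
  ]
}}

```text
t: 13.53
eef_pos: [537.1, -140.6, 336.2]
tcp_rot: [3.14, -0.001, 1.607]
ft_force: [-0.8, -0.5, -0.2]
opening: 0.48
grip_force: 0.0
```

{"api": "arm_command", "payload": {
  "rows": [
    [[0.22, 0.1, 0, 0, 0, 0, -0.35], [0.44, 0.2, 0, 0, 0, 0, -0.35], [0.66, 0.31, 0, 0, 0, 0, -0.35], [0.66, 0.31, 0, 0, 0, 0, -0.35], [0.66, 0.31, 0, 0, 0, 0, -0.35], [0.66, 0.31, 0, 0, 0, 0, -0.35]]
  ]
}}

```text
t: 14.03
eef_pos: [578.6, -44.9, 335.8]
tcp_rot: [-3.141, 0.0, 1.602]
ft_force: [-0.5, 0.3, 0.1]
opening: 0.324
grip_force: 0.0
```

Run:
```python
from h import *
st=state(); print(st["eef_pos"],st["tcp_rot"],st["opening"])
im,d=read_camera("side"); cv2.imwrite("pics/s2.png",im[:,:,::-1])
```

```text
[578.5902611  -44.92424407 335.752997  ] [-3.14119504e+00  3.09980956e-08  1.60226505e+00] 0.32418615265082246
```

View pics/s2.png

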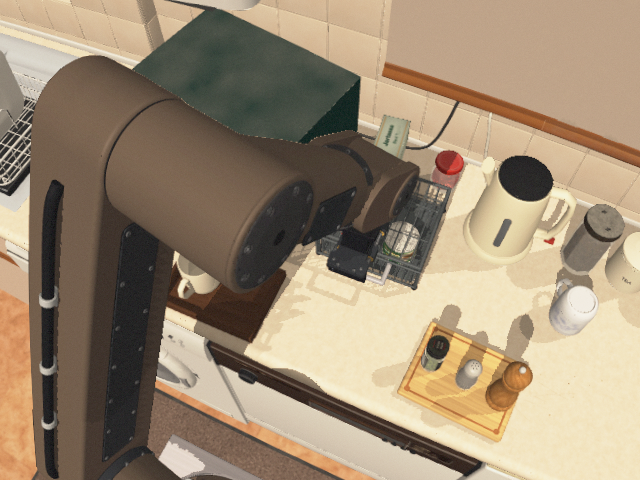

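All three stand on the board: jar (436,353), shaker (469,375), mill (510,387). Now the handle.

{"api": "arm_command", "payload": {
  "rows": [
    [[0, 0.026, 0.15, 0, 0, 0, -0.35], [0, 0.026, 0.35, 0, 0, 0, -0.35], [0, 0.026, 0.5, 0, 0, 0, -0.35], [0, 0.026, 0.6, 0, 0, 0, -0.35], [0, 0.026, 0.615, 0, 0, 0, -0.35], [0, 0.026, 0.615, 0, 0, 0, -1], [0, 0.026, 0.615, 0, 0, 0, -1], [0, 0.026, 0.615, 0, 0, 0, -1], [0, 0.026, 0.615, 0, 0, 0, -1], [0, 0.026, 0.615, 0, 0, 0, -1]]
  ]
}}

```text
t: 14.92
eef_pos: [582.9, -44.9, 244.8]
tcp_rot: [3.139, 0.001, 1.602]
ft_force: [0.2, -2.7, 6.5]
opening: 0.107
grip_force: 30.0
```

{"api": "arm_command", "payload": {
  "rows": [
    [[0, -0.1, 0, 0, 0, 0, -1], [0, -0.25, 0, 0, 0, 0, -1], [0, -0.4, 0, 0, 0, 0, -1], [0, -0.55, 0, 0, 0, 0, -1], [0, -0.7, 0, 0, 0, 0, -1], [0, -0.82, 0, 0, 0, 0, -1], [0, -0.9, 0, 0, 0, 0, -1], [0, -0.92, 0, 0, 0, 0, -1], [0, -0.92, 0, 0, 0, 0, -1]]
  ]
}}

```text
t: 15.67
eef_pos: [444.6, -49.6, 244.8]
tcp_rot: [3.138, 0.001, 1.602]
ft_force: [-1.5, -7.8, 7.4]
opening: 0.108
grip_force: 30.0
```

{"api": "arm_command", "payload": {
  "rows": [
    [[0, 0, 0, 0, 0, 0, -0.4], [0, 0, 0, 0, 0, 0, -0.4], [0, 0, 0, 0, 0, 0, -0.4], [0, 0, 0, 0, 0, 0, -0.4], [0, 0, -0.1, 0, 0, 0, -0.4], [0, 0, -0.35, 0, 0, 0, -0.4], [0, 0, -0.6, 0, 0, 0, 0], [0, 0, -0.85, 0, 0, 0, 0.6], [0, 0, -1, 0, 0, 0, 0.7]]
  ]
}}

```text
t: 16.42
eef_pos: [444.6, -48.7, 397.0]
tcp_rot: [3.139, 0.001, 1.602]
ft_force: [0.7, -0.2, 0.6]
opening: 0.452
grip_force: 0.0
```

Run:
```python
from h import *
st=state(); print(st["eef_pos"],st["tcp_rot"],st["opening"])
im,d=read_camera("wrist"); cv2.imwrite("pics/w3.png",im[:,:,::-1]); np.save("w3.npy",d)
cam=camT("wrist",st); hsv=cv2.cvtColor(im,cv2.COLOR_RGB2HSV)
red=(((hsv[...,0]<8)|(hsv[...,0]>172))&(hsv[...,1]>150)&(hsv[...,2]>80))
n,l,s,c=cv2.connectedComponentsWithStats(red.astype(np.uint8))
for i in range(1,n):
  if s[i,4]>300:
    m=(l==i)&(d>0); v,u=np.nonzero(m); P=points(cam,np.c_[u,v],d[m]); print(s[i],np.median(P,0),P.min(0),P.max(0)); 
    A=np.c_[2*P,np.ones(len(P))]; print(np.linalg.lstsq(A,(P**2).sum(1),rcond=None)[0][:3])
```

```text
[444.60619092 -48.71646388 396.9627942 ] [3.13866170e+00 7.01541907e-04 1.60199152e+00] 0.45208807778324755
[ 426  113   77   75 4472] [550.42635336  11.63410422  64.97600287] [526.95183735 -19.48181282  16.841029  ] [601.68546263  40.15342928  73.90572506]
[558.16635363   9.84912525  39.09225965]
```

View pics/w3.png

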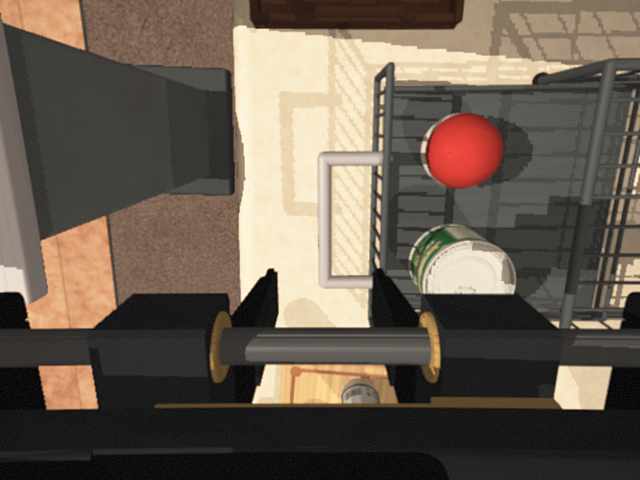

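The drawer is open. The timer's dome is at (464,150), clear of the unit, so I grasp it.

{"api": "arm_command", "payload": {
  "rows": [
    [[0.1, 0.2, 0, 0, 0, 0, 0.7], [0.2, 0.45, 0, 0, 0, 0, 0.7], [0.368, 0.7, 0, 0, 0, 0, 0.7], [0.368, 0.768, 0.1, 0, 0, 0, 0.7], [0.368, 0.768, 0.3, 0, 0, 0, 0.7], [0.368, 0.768, 0.4, 0, 0, 0, 0.7], [0.368, 0.768, 0.4, 0, 0, 0, 0.7]]
  ]
}}

```text
t: 17.05
eef_pos: [557.8, 10.2, 330.0]
tcp_rot: [-3.135, -0.001, 1.602]
ft_force: [-0.6, 1.6, -0.1]
opening: 0.848
grip_force: 0.0
```

{"api": "arm_command", "payload": {
  "rows": [
    [[0, 0, 0.2, 0, 0, 0, 0.7], [0, 0, 0.4, 0, 0, 0, 0.7], [0, 0, 0.6, 0, 0, 0, 0.7], [0, 0, 0.75, 0, 0, 0, 0.7], [0, 0, 0.785, 0, 0, 0, 0.7], [0, 0, 0.785, 0, 0, 0, 0.7]]
  ]
}}

```text
t: 17.55
eef_pos: [558.3, 9.7, 215.4]
tcp_rot: [-3.14, -0.0, 1.602]
ft_force: [0.0, -0.1, 0.8]
opening: 0.849
grip_force: 0.0
```

{"api": "arm_command", "payload": {
  "rows": [
    [[0, 0, 0, 0, 0, 0, -1], [0, 0, 0, 0, 0, 0, -1], [0, 0, 0, 0, 0, 0, -1], [0, 0, 0, 0, 0, 0, -1], [0, 0, 0, 0, 0, 0, -1], [0, 0, 0, 0, 0, 0, -1]]
  ]
}}

```text
t: 18.05
eef_pos: [558.3, 9.8, 217.1]
tcp_rot: [3.14, 0.0, 1.602]
ft_force: [-0.4, 0.0, 7.8]
opening: 0.616
grip_force: 30.0
```

Run:
```python
from h import *
im=cv2.imread("pics/side0.png")[:,:,::-1].copy(); d=np.load("side0.npy"); n="side"; cam=camT(n)
# tray: colour mask, on the rim plane; mug from white body
hsv=cv2.cvtColor(im,cv2.COLOR_RGB2HSV)
P,c,uv=cloud(n,(155,235,295,345),im,d); 
g=(P[:,2]>3)&(P[:,2]<50)&(c[:,0]<95)&(c[:,0]>c[:,2]+5)
print(g.sum()); Q=P[g]; print(cv2.minAreaRect(Q[:,:2].astype(np.float32)),np.percentile(Q,[1,99],axis=0))
M=np.zeros(d.shape,np.uint8); M[uv[g,1],uv[g,0]]=255; M=cv2.morphologyEx(M,3,np.ones((9,9)));M=cv2.morphologyEx(M,2,np.ones((5,5)))
ct=max(cv2.findContours(M,0,2)[0],key=cv2.contourArea); print(cv2.boundingRect(ct)); h=cv2.approxPolyDP(cv2.convexHull(ct),6,True)[:,0]; print(h.tolist(), onplane(cam,h,26).round().tolist())
g=(P[:,2]>60)&(P[:,2]<100)&(c.min(1)>70); print("mug",g.sum(),np.percentile(P[g],[2,98],axis=0).round(),np.round(circ(P[g][:,:2])))
```

```text
5644
((467.10467529296875, 217.92965698242188), (244.6719970703125, 262.8291931152344), 21.50507354736328) [[377.76926654 104.52642489   3.26317732]
 [546.09471456 321.0150268   46.13186833]]
(160, 244, 125, 98)
[[172, 268], [217, 244], [284, 271], [247, 341], [160, 302]] [[452.0, 334.0, 26.0], [546.0, 274.0, 26.0], [548.0, 110.0, 26.0], [375.0, 107.0, 26.0], [373.0, 315.0, 26.0]]
mug 889 [[395. 224.  61.]
 [503. 302.  99.]] [456. 266.  42.]
```

{"api": "arm_command", "payload": {
  "rows": [
    [[0, 0, -0.1, 0, 0, 0, -1], [0, 0, -0.3, 0, 0, 0, -1], [0, 0, -0.5, 0, 0, 0, -1], [0, 0, -0.7, 0, 0, 0, -1], [0, -0.05, -0.75, 0, 0, 0, -1], [0, -0.2, -0.75, 0, 0, 0, -1], [0, -0.4, -0.75, 0, 0, 0, -1], [0.1, -0.58, -0.75, 0, 0, 0, -1], [0.25, -0.615, -0.75, 0, 0, 0, -1], [0.4, -0.615, -0.75, 0, 0, 0, -1]]
  ]
}}

```text
t: 18.88
eef_pos: [462.0, 67.1, 328.4]
tcp_rot: [-3.141, -0.0, 1.6]
ft_force: [0.8, -0.0, -1.1]
opening: 0.615
grip_force: 30.0
```

{"api": "arm_command", "payload": {
  "rows": [
    [[0.2, 0, 0, 0, 0, 0, -1], [0.4, 0, 0, 0, 0, 0, -1], [0.58, 0, 0, 0, 0, 0, -1], [0.64, 0, 0, 0, 0, 0, -1], [0.64, 0, 0, 0, 0, 0, -1], [0.64, 0, 0, 0, 0, 0, -1]]
  ]
}}

```text
t: 19.38
eef_pos: [460.8, 162.7, 328.2]
tcp_rot: [-3.141, 0.0, 1.603]
ft_force: [-0.2, 0.1, -2.1]
opening: 0.62
grip_force: 30.0
```

Run:
```python
from h import *
st=state(); print(st["eef_pos"],st["tcp_rot"],st["opening"])
im,d=read_camera("wrist"); cv2.imwrite("pics/w4.png",im[:,:,::-1]); np.save("w4.npy",d)
cam=camT("wrist",st); print(proj(cam,np.array([[461,163,16],[461,217,26],[461,266,94],[376,107,26],[546,107,26.]])))
P,c,uv=cloud("wrist",(100,0,600,330),im,d,cam)
g=(P[:,2]>85)&(P[:,2]<102)&(P[:,1]>200); print("mug",g.sum(),np.percentile(P[g],[1,99],axis=0).round())
g=(P[:,2]>1)&(P[:,2]<30)&(P[:,1]>95)&(P[:,1]<215)&(c[:,0]<110)&(c[:,0]>c[:,2]+5); print("tray",g.sum(),np.percentile(P[g],[1,99],axis=0).round())
```

```text
[460.83481067 162.70510754 328.15996799] [-3.14108592e+00  2.04346429e-04  1.60290384e+00] 0.6196715692342262
[[325.7945164  227.94552189]
 [328.41964597 157.08121848]
 [333.1339777   67.19579775]
 [213.65257811 297.7110529 ]
 [432.62391044 304.36846722]]
mug 6388 [[400. 202.  85.]
 [602. 296. 102.]]
tray 23044 [[380. 117.   7.]
 [547. 214.  28.]]
```

View pics/w4.png

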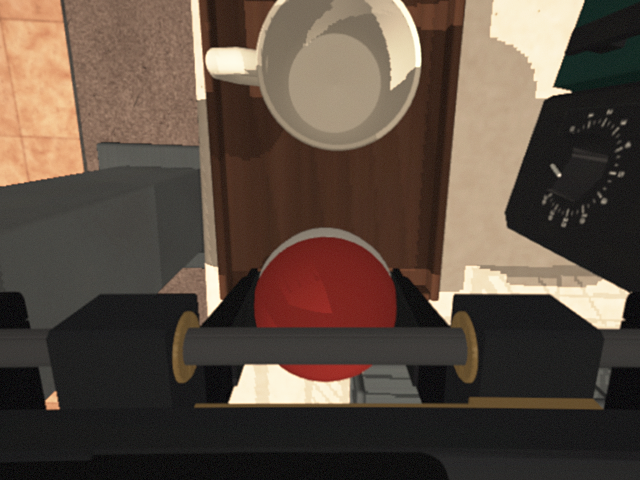

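The timer is held at (325,305). The mug rim is at (335,70), and the target on the tray floor at (326,228) is clear, so I lower it.

{"api": "arm_command", "payload": {
  "rows": [
    [[0, 0, 0.15, 0, 0, 0, -1], [0, 0, 0.35, 0, 0, 0, -1], [0, 0, 0.55, 0, 0, 0, -1], [0, 0, 0.7, 0, 0, 0, -1], [0, 0, 0.77, 0, 0, 0, -1], [0, 0, 0.795, 0, 0, 0, -1], [0, 0, 0.795, 0, 0, 0, -1], [0, 0, 0.795, 0, 0, 0, -1]]
  ]
}}

```text
t: 20.1
eef_pos: [461.4, 161.9, 209.4]
tcp_rot: [3.142, -0.0, 1.6]
ft_force: [0.4, 0.8, -1.4]
opening: 0.615
grip_force: 30.0
```

{"api": "arm_command", "payload": {
  "rows": [
    [[0, 0, 0, 0, 0, 0, 0.6], [0, 0, 0, 0, 0, 0, 0.6], [0, 0, 0, 0, 0, 0, 0.6], [0, 0, 0, 0, 0, 0, 0.6], [0, 0, 0, 0, 0, 0, 0.6]]
  ]
}}

```text
t: 20.52
eef_pos: [461.2, 162.9, 209.3]
tcp_rot: [3.141, -0.0, 1.602]
ft_force: [-0.6, 0.1, 1.0]
opening: 0.796
grip_force: 0.0
```

{"api": "arm_command", "payload": {
  "rows": [
    [[0, 0, -0.1, 0, 0, 0, 0.6], [0, 0, -0.3, 0, 0, 0, 0.6], [0, 0, -0.5, 0, 0, 0, 0.6], [0, 0, -0.7, 0, 0, 0, 0.6], [0, 0, -0.9, 0, 0, 0, 0.6], [0, 0, -0.9, 0, 0, 0, -0.35], [0, 0, -0.9, 0, 0, 0, -0.35]]
  ]
}}

```text
t: 21.1
eef_pos: [461.0, 162.9, 345.4]
tcp_rot: [3.138, -0.001, 1.602]
ft_force: [-0.0, 0.1, -0.5]
opening: 0.71
grip_force: 0.0
```

Run:
```python
from h import *
st=state(); print(st["eef_pos"],st["tcp_rot"],st["opening"])
im,d=read_camera("wrist"); cv2.imwrite("pics/w5.png",im[:,:,::-1])
```

```text
[461.02183572 162.90082944 345.40038378] [ 3.13829633e+00 -6.59202244e-04  1.60177915e+00] 0.7102742226843984
```

View pics/w5.png

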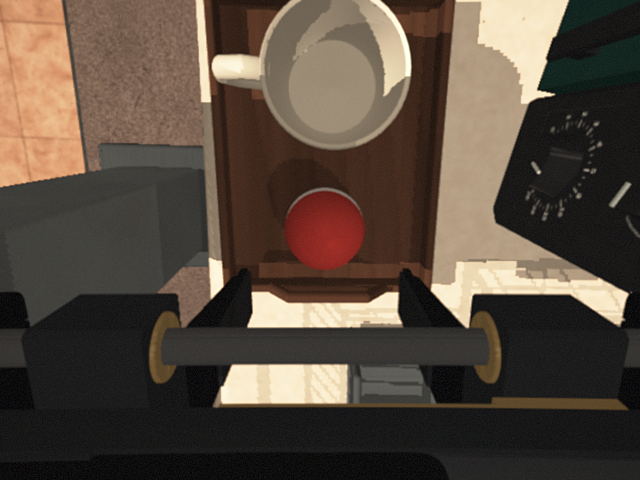

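The timer stands upright on the tray at (325,230), and the mug is untouched. Back to the handle to shut the drawer.

{"api": "arm_command", "payload": {
  "rows": [
    [[-0.2, -0.02, 0, 0, 0, 0, -0.35], [-0.45, -0.05, 0, 0, 0, 0, -0.35], [-0.704, -0.077, 0, 0, 0, 0, -0.35], [-0.704, -0.077, 0, 0, 0, 0, -0.35]]
  ]
}}

```text
t: 21.48
eef_pos: [452.4, 52.8, 342.6]
tcp_rot: [-3.138, 0.0, 1.598]
ft_force: [0.4, 0.4, 0.2]
opening: 0.393
grip_force: 0.0
```

{"api": "arm_command", "payload": {
  "rows": [
    [[-0.25, -0.02, 0, 0, 0, 0, -0.35], [-0.5, -0.05, 0, 0, 0, 0, -0.35], [-0.704, -0.077, 0, 0, 0, 0, -0.35], [-0.704, -0.077, 0.2, 0, 0, 0, -0.35], [-0.704, -0.077, 0.4, 0, 0, 0, -0.35], [-0.704, -0.077, 0.55, 0, 0, 0, -0.35], [-0.704, -0.077, 0.65, 0, 0, 0, -0.35], [-0.704, -0.077, 0.675, 0, 0, 0, -0.35], [-0.704, -0.077, 0.675, 0, 0, 0, -0.35]]
  ]
}}

```text
t: 22.23
eef_pos: [444.4, -48.8, 241.3]
tcp_rot: [-3.138, -0.001, 1.602]
ft_force: [0.1, -0.7, -0.5]
opening: 0.323
grip_force: 0.0
```

{"api": "arm_command", "payload": {
  "rows": [
    [[0, 0, 0, 0, 0, 0, -1], [0, 0, 0, 0, 0, 0, -1], [0, 0, 0, 0, 0, 0, -1], [0, 0, 0, 0, 0, 0, -1], [0, 0, 0, 0, 0, 0, -1]]
  ]
}}

```text
t: 22.65
eef_pos: [444.7, -48.9, 243.6]
tcp_rot: [3.14, 0.0, 1.602]
ft_force: [-0.6, 1.9, 6.0]
opening: 0.104
grip_force: 30.0
```

Gripped. Pushing shut, with the last rows slow.

{"api": "arm_command", "payload": {
  "rows": [
    [[0, 0.1, 0, 0, 0, 0, -1], [0, 0.25, 0, 0, 0, 0, -1], [0, 0.4, 0, 0, 0, 0, -1], [0, 0.55, 0, 0, 0, 0, -1], [0, 0.7, 0, 0, 0, 0, -1], [0, 0.8, 0, 0, 0, 0, -1], [0, 0.87, 0, 0, 0, 0, -1], [0, 0.91, 0, 0, 0, 0, -1], [0, 0.925, 0, 0, 0, 0, -1], [0, 0.93, 0, 0, 0, 0, -1]]
  ]
}}

```text
t: 23.48
eef_pos: [584.3, -44.2, 243.6]
tcp_rot: [3.141, -0.0, 1.602]
ft_force: [-3.1, 4.1, 7.5]
opening: 0.106
grip_force: 30.0
```

{"api": "arm_command", "payload": {
  "rows": [
    [[0, 0.005, 0, 0, 0, 0, -1], [0, 0.01, 0, 0, 0, 0, -1], [0, 0.015, 0, 0, 0, 0, -1], [0, 0.015, 0, 0, 0, 0, -1]]
  ]
}}

```text
t: 23.82
eef_pos: [585.1, -44.2, 243.6]
tcp_rot: [-3.138, -0.001, 1.602]
ft_force: [-11.6, 3.0, 12.8]
opening: 0.109
grip_force: 30.0
```

{"api": "arm_command", "payload": {
  "rows": [
    [[0, 0, 0, 0, 0, 0, -0.35], [0, -0.01, 0, 0, 0, 0, -0.35], [0, -0.01, 0, 0, 0, 0, -0.35], [0, -0.01, 0, 0, 0, 0, -0.35], [0, -0.01, -0.1, 0, 0, 0, -0.35], [0, -0.01, -0.3, 0, 0, 0, -0.35], [0, -0.01, -0.5, 0, 0, 0, -0.35], [0, -0.01, -0.68, 0, 0, 0, -0.35], [0, -0.01, -0.68, 0, 0, 0, -0.35]]
  ]
}}

```text
t: 24.57
eef_pos: [585.4, -44.7, 349.8]
tcp_rot: [3.134, 0.002, 1.602]
ft_force: [0.9, -0.3, 0.4]
opening: 0.324
grip_force: 0.0
```

{"api": "arm_command", "payload": {
  "rows": [
    [[-0.2, -0.1, 0, 0, 0, 0, 0.4], [-0.42, -0.22, 0, 0, 0, 0, 0.4], [-0.657, -0.34, 0, 0, 0, 0.005, 0.4], [-0.657, -0.34, 0, 0, 0, 0.005, 0.4]]
  ]
}}

```text
t: 24.9
eef_pos: [534.8, -149.0, 344.4]
tcp_rot: [-3.141, 0.001, 1.565]
ft_force: [0.2, 0.1, -0.3]
opening: 0.548
grip_force: 0.0
```

{"api": "arm_command", "payload": {
  "rows": [
    [[-0.2, -0.1, 0, 0, 0, 0, 0.4], [-0.42, -0.22, 0, 0, 0, 0, 0.4], [-0.657, -0.34, 0, 0, 0, 0, 0.4], [-0.657, -0.34, 0, 0, 0, 0, 0.4], [-0.657, -0.34, 0, 0, 0, 0, 0.4], [-0.657, -0.34, 0, 0, 0, 0, 0.4]]
  ]
}}

```text
t: 25.4
eef_pos: [485.9, -243.1, 344.5]
tcp_rot: [-3.141, -0.0, 1.569]
ft_force: [-0.5, -0.2, 0.1]
opening: 0.701
grip_force: 0.0
```

Run:
```python
from h import *
st=state(); print(st["eef_pos"],st["tcp_rot"],st["opening"])
im,d=read_camera("scene"); cv2.imwrite("pics/sc6.png",im[:,:,::-1])
```

```text
[ 485.90251813 -243.0867002   344.50390847] [-3.14140910e+00 -4.64903079e-04  1.56946736e+00] 0.7013952996789454
```

View pics/sc6.png

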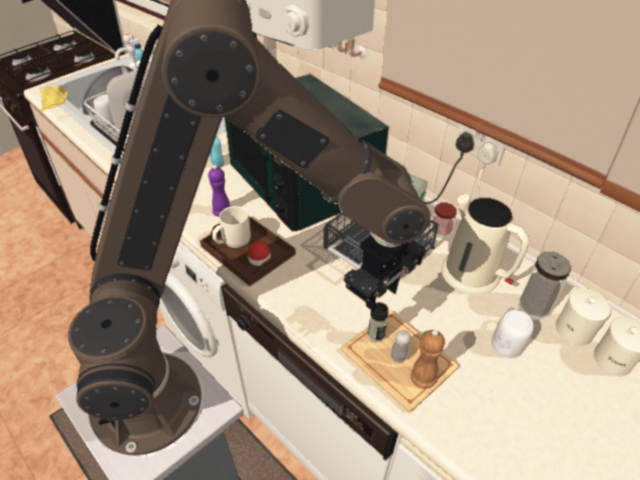

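Tray with mug and timer (259,253) is good. The jar (378,322), shaker (401,346) and mill (428,360) stand on the board. Fetching the jar.

{"api": "arm_command", "payload": {
  "rows": [
    [[-0.007, 0.009, 0.1, 0, 0, 0, 0.4], [-0.007, 0.009, 0.3, 0, 0, 0, 0.4], [-0.007, 0.009, 0.458, 0, 0, 0, 0.4], [-0.007, 0.009, 0.458, 0, 0, 0, -1], [-0.007, 0.009, 0.458, 0, 0, 0, -1], [-0.007, 0.009, 0.458, 0, 0, 0, -1], [-0.007, 0.009, 0.458, 0, 0, 0, -1], [-0.007, 0.009, 0.458, 0, 0, 0, -1], [-0.007, 0.009, 0.458, 0, 0, 0, -1], [-0.007, 0.009, 0.458, 0, 0, 0, -1]]
  ]
}}

```text
t: 26.28
eef_pos: [487.4, -244.3, 277.4]
tcp_rot: [3.139, 0.001, 1.57]
ft_force: [-0.0, 1.1, 7.4]
opening: 0.423
grip_force: 30.0
```

{"api": "arm_command", "payload": {
  "rows": [
    [[0, 0, -0.1, 0, 0, 0, -1], [0, 0, -0.25, 0, 0, 0, -1], [0.1, 0, -0.35, 0, 0, 0, -1], [0.3, 0.02, -0.35, 0, 0, 0, -1], [0.55, 0.04, -0.35, 0, 0, 0, -1], [0.8, 0.05, -0.35, 0, 0, 0, -1]]
  ]
}}

```text
t: 26.78
eef_pos: [494.5, -123.4, 329.4]
tcp_rot: [3.14, 0.0, 1.568]
ft_force: [0.2, -0.2, -0.6]
opening: 0.421
grip_force: 30.0
```

{"api": "arm_command", "payload": {
  "rows": [
    [[0.25, 0.02, 0, 0, 0, 0, -1], [0.5, 0.04, 0, 0, 0, 0, -1], [0.75, 0.06, 0, 0, 0, 0, -1], [0.95, 0.07, 0, 0, 0, 0, -1], [1, 0.07, 0, 0, 0, 0, -1], [1, 0.07, 0, 0, 0, 0, -1]]
  ]
}}

```text
t: 27.28
eef_pos: [505.1, 27.5, 329.1]
tcp_rot: [3.141, -0.0, 1.573]
ft_force: [-0.6, -0.5, -1.5]
opening: 0.428
grip_force: 30.0
```

{"api": "arm_command", "payload": {
  "rows": [
    [[0.051, 0, 0.1, 0, 0, 0, -1], [0.051, 0, 0.25, 0, 0, 0, -1], [0.051, 0, 0.4, 0, 0, 0, -1], [0.051, 0, 0.46, 0, 0, 0, -1], [0.051, 0, 0.46, 0, 0, 0, -1], [0.051, 0, 0.46, 0, 0, 0, -1]]
  ]
}}

```text
t: 27.78
eef_pos: [505.5, 32.4, 259.7]
tcp_rot: [-3.141, -0.0, 1.569]
ft_force: [0.4, 0.1, -0.4]
opening: 0.425
grip_force: 30.0
```

{"api": "arm_command", "payload": {
  "rows": [
    [[0, 0, 0, 0, 0, 0, 0.4], [0, 0, 0, 0, 0, 0, 0.4], [0, 0, 0, 0, 0, 0, 0.4], [0, 0, 0, 0, 0, 0, 0.4], [0, 0, 0, 0, 0, 0, 0.4]]
  ]
}}

```text
t: 28.2
eef_pos: [505.3, 33.3, 260.0]
tcp_rot: [3.141, -0.0, 1.57]
ft_force: [-0.4, -0.5, 0.3]
opening: 0.686
grip_force: 0.0
```

{"api": "arm_command", "payload": {
  "rows": [
    [[0, 0, -0.1, 0, 0, 0, 0.4], [0, 0, -0.3, 0, 0, 0, 0.4], [0, 0, -0.45, 0, 0, 0, 0.4], [-0.2, 0, -0.45, 0, 0, 0, 0.4], [-0.45, 0, -0.45, 0, 0, 0, 0.4], [-0.7, -0.02, -0.45, 0, 0, 0, 0.4], [-0.9, -0.03, -0.45, 0, 0, 0, 0.4]]
  ]
}}

```text
t: 28.78
eef_pos: [500.3, -103.4, 327.5]
tcp_rot: [3.141, 0.0, 1.571]
ft_force: [0.8, 0.4, -0.4]
opening: 0.699
grip_force: 0.0
```

{"api": "arm_command", "payload": {
  "rows": [
    [[-0.25, -0.02, 0, 0, 0, 0, 0.4], [-0.5, -0.05, 0, 0, 0, 0, 0.4], [-0.75, -0.07, 0, 0, 0, 0, 0.4], [-0.95, -0.08, 0, 0, 0, 0, 0.4], [-0.95, -0.08, 0, 0, 0, 0, 0.4]]
  ]
}}

```text
t: 29.2
eef_pos: [488.3, -248.6, 327.2]
tcp_rot: [3.14, 0.001, 1.567]
ft_force: [0.6, 0.1, -0.4]
opening: 0.699
grip_force: 0.0
```

{"api": "arm_command", "payload": {
  "rows": [
    [[-0.25, -0.02, 0, 0, 0, 0, 0.4], [-0.491, -0.044, 0.05, 0, 0, 0, 0.4], [-0.491, -0.044, 0.2, 0, 0, 0, 0.4], [-0.491, -0.044, 0.4, 0, 0, 0, 0.4], [-0.491, -0.044, 0.508, 0, 0, 0, 0.4], [-0.491, -0.044, 0.508, 0, 0, 0, 0.4]]
  ]
}}

```text
t: 29.7
eef_pos: [481.5, -317.2, 247.9]
tcp_rot: [-3.137, -0.004, 1.57]
ft_force: [-0.8, 0.7, 0.2]
opening: 0.7
grip_force: 0.0
```

{"api": "arm_command", "payload": {
  "rows": [
    [[0, 0, 0, 0, 0, 0, -1], [0, 0, 0, 0, 0, 0, -1], [0, 0, 0, 0, 0, 0, -1], [0, 0, 0, 0, 0, 0, -1], [0, 0, 0, 0, 0, 0, -1], [0, 0, 0, 0, 0, 0, -1], [0, 0, 0, 0, 0, 0, -1]]
  ]
}}

```text
t: 30.28
eef_pos: [482.1, -317.7, 251.7]
tcp_rot: [3.141, 0.001, 1.57]
ft_force: [-2.1, 1.1, 6.7]
opening: 0.385
grip_force: 29.4
```

{"api": "arm_command", "payload": {
  "rows": [
    [[0, 0, -0.1, 0, 0, 0, -1], [0, 0, -0.25, 0, 0, 0, -1], [0.1, 0.02, -0.35, 0, 0, 0, -1], [0.3, 0.05, -0.35, 0, 0, 0, -1], [0.5, 0.08, -0.35, 0, 0, 0, -1], [0.7, 0.1, -0.35, 0, 0, 0, -1], [0.7, 0.1, -0.35, 0, 0, 0, -1], [0.7, 0.1, -0.35, 0, 0, 0, -1]]
  ]
}}

```text
t: 30.95
eef_pos: [497.3, -211.6, 303.7]
tcp_rot: [3.141, 0.0, 1.573]
ft_force: [0.1, 0.1, -0.5]
opening: 0.392
grip_force: 28.9
```

{"api": "arm_command", "payload": {
  "rows": [
    [[0.2, 0.03, 0, 0, 0, 0, -1], [0.4, 0.06, 0, 0, 0, 0, -1], [0.569, 0.09, 0.05, 0, 0, 0, -1], [0.569, 0.09, 0.2, 0, 0, 0, -1], [0.569, 0.09, 0.36, 0, 0, 0, -1], [0.569, 0.09, 0.45, 0, 0, 0, -1], [0.569, 0.09, 0.463, 0, 0, 0, -1], [0.569, 0.09, 0.463, 0, 0, 0, -1], [0.569, 0.09, 0.463, 0, 0, 0, -1]]
  ]
}}

```text
t: 31.7
eef_pos: [510.9, -128.2, 234.2]
tcp_rot: [3.141, 0.0, 1.569]
ft_force: [-0.3, -0.4, -1.8]
opening: 0.389
grip_force: 29.5
```

{"api": "arm_command", "payload": {
  "rows": [
    [[0, 0, 0, 0, 0, 0, 0.4], [0, 0, 0, 0, 0, 0, 0.4], [0, 0, 0, 0, 0, 0, 0.4], [0, 0, 0, 0, 0, 0, 0.4], [0, 0, 0, 0, 0, 0, 0.4]]
  ]
}}

```text
t: 32.12
eef_pos: [510.7, -127.4, 234.3]
tcp_rot: [3.141, 0.0, 1.57]
ft_force: [-0.4, -0.1, -0.3]
opening: 0.669
grip_force: 0.0
```

{"api": "arm_command", "payload": {
  "rows": [
    [[0, 0, -0.1, 0, 0, 0, 0.5], [0, 0, -0.35, 0, 0, 0, 0.5], [0, 0, -0.6, 0, 0, 0, 0.5], [0, 0, -0.8, 0, 0, 0, 0.5], [0, 0, -1, 0, 0, 0, 0.5], [-0.2, -0.02, -1, 0, 0, 0, 0.5], [-0.4, -0.05, -1, 0, 0, 0, 0.5], [-0.6, -0.08, -1, 0, 0, 0, 0.5], [-0.8, -0.1, -1, 0, 0, 0, 0.5]]
  ]
}}

```text
t: 32.87
eef_pos: [495.0, -248.4, 384.5]
tcp_rot: [3.141, 0.0, 1.571]
ft_force: [0.0, 0.1, 0.2]
opening: 0.75
grip_force: 0.0
```

{"api": "arm_command", "payload": {
  "rows": [
    [[-0.2, -0.02, -0.1, 0, 0, 0, 0.5], [-0.45, -0.05, -0.15, 0, 0, 0, 0.5], [-0.7, -0.08, -0.15, 0, 0, 0, 0.5], [-0.9, -0.1, -0.15, 0, 0, 0, 0.5], [-0.97, -0.12, -0.15, 0, 0, 0, 0.5], [-0.97, -0.12, -0.15, 0, 0, 0, 0.5], [-0.97, -0.12, -0.15, 0, 0, 0, 0.5]]
  ]
}}

```text
t: 33.45
eef_pos: [477.2, -392.6, 406.2]
tcp_rot: [-3.141, -0.001, 1.569]
ft_force: [0.0, 0.9, 0.5]
opening: 0.753
grip_force: 0.0
```

{"api": "arm_command", "payload": {
  "rows": [
    [[0, 0.002, 0.15, 0, 0, 0, 0.5], [0, 0.002, 0.35, 0, 0, 0, 0.5], [0, 0.002, 0.503, 0, 0, 0, 0.5], [0, 0.002, 0.503, 0, 0, 0, 0.5], [0, 0.002, 0.503, 0, 0, 0, -1], [0, 0.002, 0.503, 0, 0, 0, -1], [0, 0.002, 0.503, 0, 0, 0, -1], [0, 0.002, 0.503, 0, 0, 0, -1], [0, 0.002, 0.503, 0, 0, 0, -1], [0, 0.002, 0.503, 0, 0, 0, -1]]
  ]
}}

```text
t: 34.28
eef_pos: [477.9, -393.0, 332.5]
tcp_rot: [3.14, 0.002, 1.57]
ft_force: [0.1, 0.5, 7.3]
opening: 0.497
grip_force: 30.0
```

{"api": "arm_command", "payload": {
  "rows": [
    [[0, 0, 0, 0, 0, 0, -1], [0, 0, 0, 0, 0, 0, -1]]
  ]
}}

```text
t: 34.45
eef_pos: [477.9, -393.0, 332.5]
tcp_rot: [3.14, 0.002, 1.57]
ft_force: [-0.2, 1.5, 7.4]
opening: 0.496
grip_force: 30.0
```

{"api": "arm_command", "payload": {
  "rows": [
    [[0, 0, -0.15, 0, 0, 0, -1], [0, 0, -0.35, 0, 0, 0, -1], [0, 0, -0.55, 0, 0, 0, -1], [0, 0, -0.65, 0, 0, 0, -1], [0, 0, -0.65, 0, 0, 0, -1]]
  ]
}}

```text
t: 34.87
eef_pos: [477.7, -392.9, 432.4]
tcp_rot: [3.137, 0.004, 1.57]
ft_force: [0.2, 0.5, -1.6]
opening: 0.496
grip_force: 30.0
```

{"api": "arm_command", "payload": {
  "rows": [
    [[0.2, 0.02, 0, 0, 0, 0, -1], [0.4, 0.04, 0, 0, 0, 0, -1], [0.6, 0.06, 0, 0, 0, 0, -1], [0.8, 0.07, 0, 0, 0, 0, -1]]
  ]
}}

```text
t: 35.2
eef_pos: [488.1, -271.7, 427.1]
tcp_rot: [-3.14, -0.001, 1.57]
ft_force: [-0.1, 1.6, -1.8]
opening: 0.499
grip_force: 30.0
```

{"api": "arm_command", "payload": {
  "rows": [
    [[0.2, 0.02, 0, 0, 0, 0, -1], [0.4, 0.04, 0, 0, 0, 0, -1], [0.6, 0.06, 0, 0, 0, 0, -1], [0.8, 0.07, 0, 0, 0, 0, -1]]
  ]
}}

```text
t: 35.53
eef_pos: [498.7, -151.5, 427.3]
tcp_rot: [-3.14, -0.001, 1.57]
ft_force: [0.3, -0.5, -2.2]
opening: 0.498
grip_force: 30.0
```

{"api": "arm_command", "payload": {
  "rows": [
    [[0.2, 0.02, 0, 0, 0, 0, -1], [0.4, 0.04, 0, 0, 0, 0, -1], [0.6, 0.05, 0, 0, 0, 0, -1], [0.7, 0.06, 0, 0, 0, 0, -1], [0.7, 0.06, 0, 0, 0, 0, -1], [0.7, 0.06, 0, 0, 0, 0, -1]]
  ]
}}

```text
t: 36.03
eef_pos: [507.8, -47.4, 427.7]
tcp_rot: [-3.14, -0.0, 1.572]
ft_force: [0.7, -0.0, -1.2]
opening: 0.501
grip_force: 30.0
```

{"api": "arm_command", "payload": {
  "rows": [
    [[0.02, 0, 0.1, 0, 0, 0, -1], [0.02, 0, 0.3, 0, 0, 0, -1], [0.02, 0, 0.5, 0, 0, 0, -1], [0.02, 0, 0.65, 0, 0, 0, -1], [0.02, 0, 0.72, 0, 0, 0, -1], [0.02, 0, 0.746, 0, 0, 0, -1], [0.02, 0, 0.746, 0, 0, 0, -1], [0.02, 0, 0.746, 0, 0, 0, -1]]
  ]
}}

```text
t: 36.7
eef_pos: [508.1, -45.7, 316.8]
tcp_rot: [3.141, 0.0, 1.569]
ft_force: [-0.1, 0.6, -1.7]
opening: 0.502
grip_force: 30.0
```

{"api": "arm_command", "payload": {
  "rows": [
    [[0, 0, 0, 0, 0, 0, 0.5], [0, 0, 0, 0, 0, 0, 0.5], [0, 0, 0, 0, 0, 0, 0.5], [0, 0, 0, 0, 0, 0, 0.5], [0, 0, 0, 0, 0, 0, 0.5]]
  ]
}}

```text
t: 37.12
eef_pos: [508.0, -44.9, 317.0]
tcp_rot: [3.141, 0.0, 1.57]
ft_force: [0.6, 0.5, 0.2]
opening: 0.741
grip_force: 0.0
```

{"api": "arm_command", "payload": {
  "rows": [
    [[0, 0, -0.1, 0, 0, 0, 0.5], [0, 0, -0.3, 0, 0, 0, 0.5], [0, 0, -0.5, 0, 0, 0, 0.5], [0, 0, -0.7, 0, 0, 0, 0.5], [0, 0, -0.7, 0, 0, 0, 0.5], [0, 0, -0.7, 0, 0, 0, 0.5], [0, 0, -0.7, 0, 0, 0, 0.5], [0, 0, -0.7, 0, 0, 0, 0.5]]
  ]
}}

```text
t: 37.78
eef_pos: [507.8, -44.9, 420.6]
tcp_rot: [-3.14, -0.0, 1.57]
ft_force: [-0.3, -0.3, 0.1]
opening: 0.749
grip_force: 0.0
```

Run:
```python
from h import *
st=state(); print(st["eef_pos"],st["tcp_rot"],st["opening"])
im,d=read_camera("wrist"); cv2.imwrite("pics/w7.png",im[:,:,::-1]); cam=camT("wrist",st)
P,cc,uv=cloud("wrist",(280,80,370,195),im,d,cam); g=(P[:,2]>95)&(P[:,2]<112)&(P[:,1]>10); print("jar",P[g].mean(0),P[g].min(0),P[g].max(0))
P,cc,uv=cloud("wrist",(280,165,375,300),im,d,cam); g=(P[:,2]>160)&(P[:,2]<175); print("mill",circ(P[g][:,:2]))
P,cc,uv=cloud("wrist",(395,130,480,300),im,d,cam); g=(P[:,2]>62)&(P[:,2]<86)
Q=P[g]; b=Q[(Q[:,0]<Q[:,0].min()+15)&(abs(Q[:,1]+45)<35)]; print("bar",b.mean(0),b[:,0].min(),b[:,0].max())
```

```text
[507.81346434 -44.89002001 420.62198354] [-3.13985798e+00 -4.52756757e-04  1.57025738e+00] 0.7491158705048327
jar [504.88091484  35.41190091 106.82388012] [485.28025053  15.00241649  99.58769062] [524.32574269  55.23195175 109.72107962]
mill (np.float64(506.45257655651403), np.float64(-41.519591751869484), np.float64(6.428075784149476))
bar [582.5930042  -44.2415735   78.01473145] 576.7946590112946 589.5497906934094
```

View pics/w7.png

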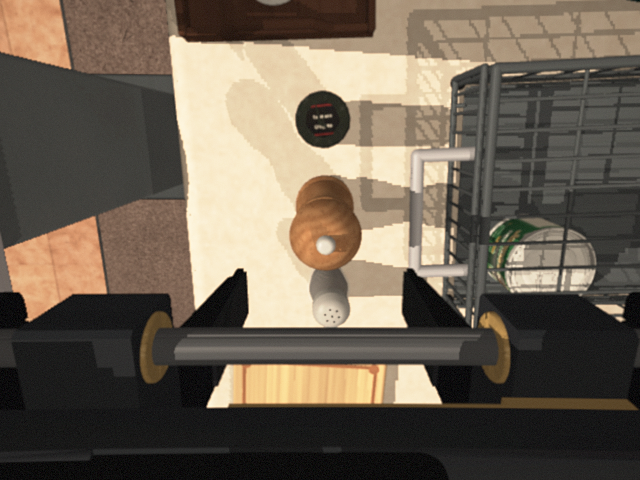

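The jar (322,118), mill (325,240) and shaker (331,308) stand upright, with the jar and mill measured within about 1.5 mm of their starts. The handle bar reads 582.6 mm against 582.8 mm at the start, so the drawer is shut. The tin stands inside and the gripper is clear, so I hand in.

```bash
python3 -c "
from cell import *
print(job_done())"
```

```text
the job is handed in; nothing more can be done
None
```

I handed the job in at about 38 s: the timer is on the tray beside the mug, the drawer is shut with the tin in it, and the mill, shaker and jar are back upright on their own spots.

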